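Lock the weight plates on their post with the linchpin

TASK

Lock the weight plates on their square post: push the linchpin through the hole in the post from the right-hand side as the robot sees it, until its head is against the post, then swing its sprung ring over the top of the post and press it down past the pin's nose until it snaps underneath. The post's height is not known exactly, so feel for the hole and never force the pin or the ring. Leave everything else on the shelf where it is.

Things in the scene. Friction and masses are not known exactly. Their poses are not given: they have to be found in the camera images.
- stand: Plate stand fixed to the shelf: steel foot 170 mm square, two iron plates 150 mm across (top 48 mm above the origin), and a square steel post, 25 x 25 mm, up through their middle. Origin: on the post's axis at the shelf surface; z up, x the way the pin goes in (away from the robot's right-hand side), post faces square to x and y.
- hole_low (a point): Point on the post's axis 76 mm above the shelf; axes as the stand's. The post's only hole, 12 x 12 mm, runs right through along x, centred on the post; its axis is 20 mm below the post's flat top. The post is clamped at a different height each time: the hole is 0 to 28 mm above this point (post top 20 to 48 mm above it). The pose does not show this: look, or touch the post's top.
- pin: Loose steel linchpin, about 0.14 kg. Origin on the shank's axis at the shoulder (where shank meets head); x to the nose, z up. Shank 10 x 10 mm, ball nose of 5 mm radius, end 40 mm from the shoulder. Head: flat-sided block x -34 to 0, y -7 to 7, z -13 to 17 mm. It lies on its head, the shank level 13 mm up. The sprung ring hinges on the head at x = -30, z = 0 mm about y.
- pin_grip (a point): Where to grip the pin: point in the head 14 mm behind the shoulder, half-way up the head (2 mm above the shank's axis), axes as the pin's. Grip across y (14 mm). Let go in the hole, the pin hangs head-down by up to 0.12 rad (1 mm play all round) and stays there by friction.
- pin_tip (a point): End of the pin's nose, 40 mm in front of the shoulder; axes as the pin's.
- ring (a joint): Ring angle (rad). 0: ring level round the shank, far bar on the nose's end; positive: raised; 1.57 upright; starts 2.05 to 2.3, folded back from the nose. Stays where left (friction 0.03 N m). Near 0.08 the bar meets the ball nose; pressed on, it springs out 2.5 mm (2 N per mm) with about 4 to 10 N on the tab; below -0.08 it has snapped under and is locked. Stop at -0.14.
- ring_tab (a point): Centre of the flat thumb tab (22 long, 18 wide, 3 mm thick) at the ring's far end, 82 mm from the hinge; x points outward along the ring. The ring is a 4 mm wire oval, 49 mm wide over all, far bar 69.5 mm from the hinge, open in the middle so that it passes round the post.
- kettlebell: yellow cast kettlebell, ball 128 mm across, 175 mm tall with its handle, 4 kg. Bystander; origin at the centre of its underside.
- bar_a: black plastic push-up bar, 194 mm long, 120 mm wide, 105 mm high, grip along its y axis. Bystander; origin at the centre of its underside.
- bar_b: the second push-up bar, same as the first. Bystander; origin at the centre of its underside.
- mug: white ceramic mug, 80 mm across, 92 mm high, handle at its +y side. Bystander; origin at the centre of its underside.
- shoehorn: small wooden shoe horn, about 185 mm long, 36 mm wide, 9 mm thick, lying along its x axis. Bystander; origin at the centre of its underside.
- polish: flat closed metal shoe-polish tin, 72 mm across, 24 mm high. Bystander; origin at the centre of its underside.
Things that resemble listed ones, but are neither listed nor needed, are in the scene too. What is shaped like the stand but blue, green or red is not meant.

How it is judged:
On the way, in this order (a step that is already met when the one before it is completed fails the run):
1. the pin is through the post's hole with its head against the post, the ring still open (x of pin in the frame of stand between -0.0185 and -0.009 m and y of pin in the frame of stand between -0.004 and 0.004 m and x of pin_tip in the frame of stand above 0.018 m and z of pin_tip in the frame of stand between 0.068 and 0.112 m and angle between the x axis of pin and the x axis of stand, either way round below 0.18 rad and x of pin in the frame of stand above -0.016 m and value of joint ring above 0.3 rad), for 0.2 s.
2. the ring is swung over and has snapped under the pin's nose (x of pin in the frame of stand between -0.0185 and -0.009 m and y of pin in the frame of stand between -0.004 and 0.004 m and x of pin_tip in the frame of stand above 0.018 m and z of pin_tip in the frame of stand between 0.068 and 0.112 m and angle between the x axis of pin and the x axis of stand, either way round below 0.18 rad and value of joint ring below -0.06 rad), for 0.2 s.
At the end, for the whole second after the job is handed in: The pin is through the post's hole from the -x side with its shoulder within 6 mm of the post's face, within 4 mm of the hole's axis sideways and 0.18 rad of its direction; the ring is snapped under the nose (ring angle below -0.06 rad); the pin is at rest and let go (all of step 2 and linear speed of pin below 0.02 m/s and angular speed of pin below 0.3 rad/s); the robot touches nothing.
It fails at once if the pin is pushed against the outside of the post with more than 30 N (contact force between pin and stand above 30 N and x of pin in the frame of stand below -0.035 m).
It fails at once if the pin or its ring is forced: the pin bears on the stand with more than 100 N in all (both ends of the hole together, as when the ring is pressed with some 25 N) (contact force between pin and stand above 100 N).
It fails at once if a bystander is moved more than 25 mm (distance of any of kettlebell, bar_a, bar_b, mug, shoehorn, polish from where it was at the start of the episode above 0.025 m).
It fails at once if the mug or the kettlebell is tipped (angle between any of mug, kettlebell's own z axis and vertical above 0.35 rad).
It also fails if it takes over 72 s, if anything falls off the work surface, if the arm or the gripper's body presses on something with over 40 N, if the wrist force passes 120 N, or if a joint passes its speed limit or range.

ROBOT

A 6-joint arm with a two-finger parallel gripper is mounted at the origin on the work surface. World frame = base frame: x ahead of the robot, y to its left, z up, the work surface at z = 0. Lengths are in m, angles in rad, forces in N, time in s.
With the tool pointing down it reaches from about 0.325 to 1 m from the base axis. Payload 5.1 kg.
Tool frame: the origin (TCP) lies at the very end of the fingers, on their centre line; the grasp point (between the pads) lies 19 mm behind it; x points along the fingers, y is the direction in which the jaws open and shut, and the axes are right-handed (so a half turn about x gives the same grasp; the last joint's range is limited). The gripper opens to 85 mm and grips with 20 to 120 N. Pads are 22 mm wide; open, the fingers measure 114 mm over their backs; the gripper's body (76 mm by 85 mm) begins 54 mm behind the grasp point. The pads swing forward as they close: fully open they stand 13 mm farther back than shut.
Start: joints at [-1.324, 0.124, 1.65, -0, 1.367, -0.083], TCP at [0.21, -0.615, 0.231] pointing down, gripper open.
Joint ranges: [-2.61, 2.61], [-1.02, 2.33], [0.03, 2.71], [-1.35, 4.49], [0.32, 2.68], [-2.91, 2.91]. Speed limits (rad/s): [2.57, 2.57, 3.14, 3.14, 3.14, 3.14].

INTERFACE

Orientations are given as a 3x3 rotation matrix whose columns are the frame's x, y, z axes.
In Python, from cell import readout, imaging, job_done gives the robot as it stands.
- The arm moves only by the tool drive_tool, never from a script. Its argument "commands" is a list of rows, each a list of 2 entries, a list of its own where there are three numbers: the shift along the tool's x, y, z in m, then the turn about the tool's x in rad. In form: [[[dx, dy, dz], spin], ...]. A call has 1 to 20 rows; each row is the pose to reach, as a shift and turn from the pose commanded when the call began, along the tool's axes at that moment; what a row does not reach only later rows make up. A row lasts 1/10 s, in which the tool goes at most 50 mm and 8.59 degrees, less where a joint would pass 70% of its speed; a pose out of reach is approached as far as the arm can. A call with a gripper value outside its range is refused whole. "jaw" is the closure, from 0 (fully open) to 1 (shut), set as the call begins (left out, the last holds). The fingers move at their own pace and stop on an object; "squeeze" is the grip in N (left out, the last holds). Time passes only in rows, so rows that repeat a pose let the fingers close. It gives the time, the measured TCP pose, the force and the opening at its end, in the units of the state.
- readout.read_state(): the state, without advancing time (a new reading comes with each control period).
- imaging.read_camera(name): name is "side" or "top" or "wrist"; returns (picture, depth): 480x640x3 uint8, blue, green, red; 480x640 float32, m along the optical axis (not along the pixel's ray), 0 where there is no reading.
- imaging.camera_info(name): a dict with "fx", "fy", "cx", "cy" (pixels), "rvec" (rotation vector, rad) and "tvec" (3), from world to camera coordinates, as OpenCV has them. Camera axes: x right, y down, z forward; pixel columns grow to the right and rows downward; lengths in m; the calibration is good to about 2 mm. A picture is of the moment at which its call begins: read the wrist's pose just before it. camera_info takes no time and is no camera call; for the wrist camera it gives the pose at the moment of the call.
- job_done(): hands the job in, once; it reports no verdict.
The state is a dict: "t": time; "joints": joint angles; "joint_velocities": joint speeds; "tau": joint torques, N m; "tcp_pos": TCP position; "ee_rot": TCP orientation; "ft_force": force on the tool from outside, world axes, zero at the start; "moment": the same for the moment, N m; "finger_gap": finger opening in m.
Only numpy, scipy, OpenCV 4.12 (cv2) and the standard library are available. Lean on these libraries where they do the work, as an engineer would, in place of code of your own. Each camera call takes 0.05 s, during which the arm holds its last target. There are 200 camera calls.

## Working session

There is one attempt and no reset: what is moved stays moved. The work goes in short steps, Python scripts to look and compute and a tool call to move; the robot and the scene stay as the last step left them, time stands still between calls to the robot, and variables do not carry over. Pictures are saved under pics/ and viewed, about 8 in all and at most 12, crops included, and the job is handed in when it is done.

Besides the shell and the picture viewer there is one more tool, called after ">>>" as name([rows], argument=value, ...), one row to a line, values as JSON. drive_tool: Moves the arm, as the interface text tells. Its arguments: {"type":"object","properties":{"commands":{"type":"array","items":{"type":"array"}},"jaw":{"type":"number"},"squeeze":{"type":"number"}},"required":["commands"]}

```bash
mkdir -p pics; cat > h.py <<'E'
import numpy as np, cv2
from cell import readout, imaging
def cam(n):
    i=imaging.camera_info(n); R=cv2.Rodrigues(np.array(i['rvec'],float))[0]; t=np.array(i['tvec'],float).ravel()
    return i,R,t
def shot(n):
    c=cam(n); im,d=imaging.read_camera(n); return c,im,d
def pt(c,d,u,v):
    i,R,t=c; z=d[int(v),int(u)]
    return R.T@(np.array([(u-i['cx'])/i['fx']*z,(v-i['cy'])/i['fy']*z,z])-t)
def plane(c,u,v,h):
    i,R,t=c; o=-R.T@t; r=R.T@np.array([(u-i['cx'])/i['fx'],(v-i['cy'])/i['fy'],1.]); return o+r*(h-o[2])/r[2]
def cloud(c,d):
    i,R,t=c; v,u=np.mgrid[:480,:640]; P=np.stack([(u-i['cx'])/i['fx']*d,(v-i['cy'])/i['fy']*d,d],-1)
    return (P-t)@R
def proj(c,p):
    i,R,t=c; q=R@np.asarray(p)+t; return i['fx']*q[0]/q[2]+i['cx'], i['fy']*q[1]/q[2]+i['cy']
E
python3 - <<'E'
from h import *
s=readout.read_state(); print({k:np.round(v,3).tolist() for k,v in s.items()})
for n in ('top','side'):
    c,im,d=shot(n); cv2.imwrite(f'pics/{n}0.png',im); np.savez(f'{n}0.npz',im=im,d=d)
    print(n,-c[1].T@c[2],c[1][2],c[0]['fx'])
E
```

```text
{'t': 0.0, 'joints': [-1.324, 0.125, 1.652, -0.0, 1.368, -0.083], 'joint_velocities': [0.0, 0.001, -0.002, -0.001, -0.0, 0.001], 'tau': [-0.0, -42.362, -36.545, -0.0, 0.007, 0.0], 'tcp_pos': [0.21, -0.614, 0.23], 'ee_rot': [[-0.001, 0.324, -0.946], [0.002, -0.946, -0.324], [-1.0, -0.002, -0.0]], 'ft_force': [-0.283, 0.455, -0.37], 'moment': [-0.013, -0.043, -0.002], 'finger_gap': 0.085}
top [ 0.3678685  -0.06446733  1.15435923] [ 0.1064545  -0.00915706 -0.99427541] 470.02363697701196
side [-0.00593054  0.65050168  0.71855372] [ 0.45682305 -0.67719112 -0.5768231 ] 487.15881684842725
```

View pics/top0.png

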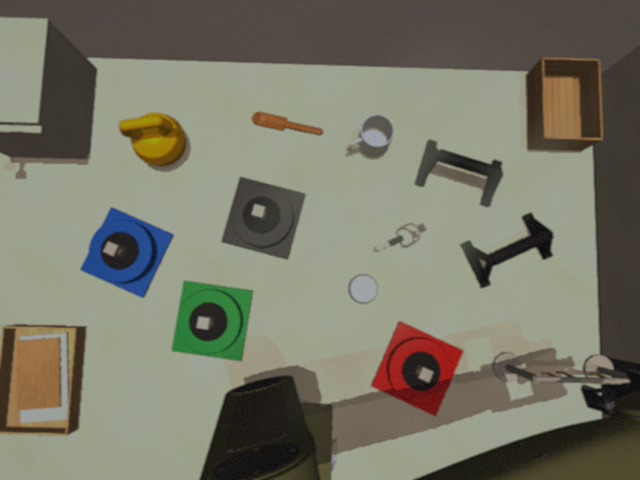

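View pics/side0.png

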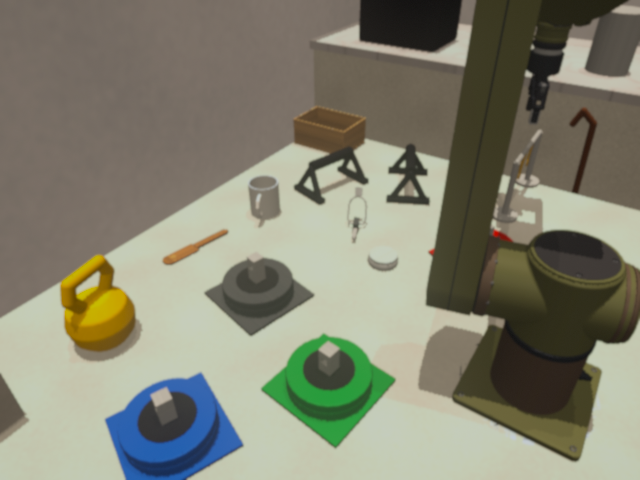

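The top view shows the grey stand at about (264,215), and the pin at about (400,238) with its nose at lower left (378,248) and its ring folded over the head. The side view shows the grey stand at (258,285) and the pin at (356,225) with its ring standing up.

```bash
python3 - <<'E'
from h import *
z=np.load('top0.npz'); im,d=z['im'],z['d']; c=cam('top'); P=cloud(c,d)
# stand foot
g=np.zeros((480,640),bool); g[165:270,210:315]=True
H=P[...,2]; val=im.max(2)
m=(g&(val<110)).astype(np.uint8)
cs=max(cv2.findContours(m,0,2)[0],key=cv2.contourArea)
bx=cv2.boxPoints(cv2.minAreaRect(cs)); print('foot px',cv2.minAreaRect(cs))
W=np.array([plane(c,u,v,0.008) for u,v in bx]); print(W.round(4)); print('ctr',W.mean(0), [np.linalg.norm(W[i]-W[i-1]).round(3) for i in range(4)])
e=W-np.roll(W,1,0); print('edge ang',np.degrees(np.arctan2(e[:,1],e[:,0])).round(1))
# post top
pm=g&(H>0.075)&(d>0); print('post n',pm.sum(), np.percentile(H[pm],[10,50,90]), P[pm].mean(0))
pl=g&(H>0.035)&(H<0.06); print('plates',np.median(H[pl]),P[pl].mean(0))
lt=(g&(val>130)&(H>0.06)).astype(np.uint8); r=cv2.minAreaRect(np.argwhere(lt)[:,::-1].astype(np.float32)); print('lit',lt.sum(),r)
h=np.median(H[lt>0]);b=np.array([plane(c,u,v,h) for u,v in cv2.boxPoints(r)]);print(h,b.round(4),b.mean(0))
# pin
g2=np.zeros_like(g); g2[215:256,368:432]=True
pp=g2&(H>0.006)&(d>0); print('pin',pp.sum(),P[pp].mean(0),P[pp].max(0),P[pp].min(0))
a=cv2.resize(im[205:265,355:445],None,fx=8,fy=8,interpolation=cv2.INTER_CUBIC); cv2.imwrite('pics/pin_top.png',a)
zs=np.load('side0.npz'); b=cv2.resize(zs['im'][180:310,200:390],None,fx=4,fy=4,interpolation=cv2.INTER_CUBIC); cv2.imwrite('pics/s.png',b)
E
```

```text
foot px ((263.037353515625, 217.6099853515625), (68.79592895507812, 68.02294158935547), 14.931416511535645)
[[ 0.4832  0.1792  0.008 ]
 [ 0.6485  0.144   0.008 ]
 [ 0.6085 -0.0224  0.008 ]
 [ 0.4443  0.0153  0.008 ]]
ctr [0.54611467 0.07900537 0.008     ] [np.float64(0.168), np.float64(0.169), np.float64(0.171), np.float64(0.169)]
edge ang [  76.6  -12.  -103.5  167.1]
post n 159 [0.08885751 0.10545996 0.10788872] [0.54502353 0.07874801 0.10240551]
plates 0.04701558102140266 [0.54463288 0.07893403 0.04697443]
lit 143 ((262.1435852050781, 216.572998046875), (101.85816955566406, 100.29939270019531), 1.2319774627685547)
0.10666983655087696 [[ 0.419   0.1797  0.1067]
 [ 0.647   0.1867  0.1067]
 [ 0.6488 -0.0449  0.1067]
 [ 0.4203 -0.0467  0.1067]] [0.53378094 0.06870412 0.10666984]
pin 330 [ 0.50269324 -0.25591654  0.04121039] [ 0.54025458 -0.18120437  0.09678838] [ 0.47027749 -0.31875077  0.0060338 ]
```

View pics/pin_top.png

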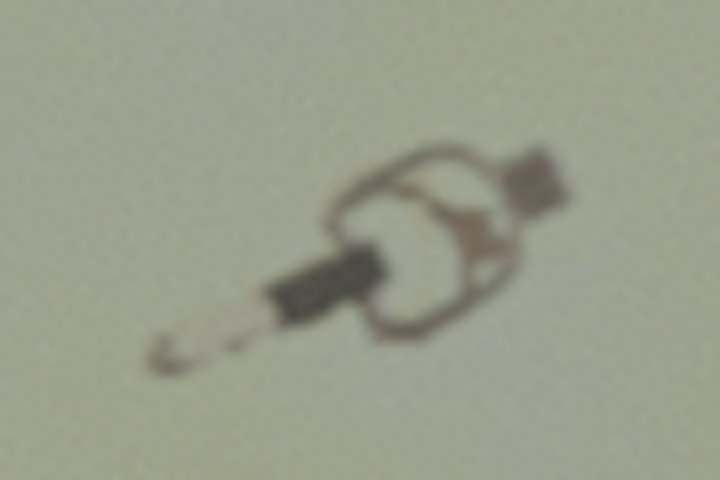

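```bash
python3 - <<'E'
from h import *
c=cam('top')
f=lambda u,v,h: plane(c,355+u/8,205+v/8,h)
head0=f(272,307,.03);head1=f(383,258,.03);nose=f(152,362,.013);sh=f(278,308,.013)
print(head0,head1,nose,np.linalg.norm(head1-head0))
for a,b in((head1,head0),(head1,nose)): print(np.degrees(np.arctan2(*(b-a)[[1,0]])))
print(f(540,185,.08))
w,R,t=cam('wrist'); s=readout.read_state(); E=np.array(s['ee_rot'])
o=-R.T@t; print('cam in tool',E.T@(o-s['tcp_pos']),'axes in tool(rows x,y,z)',(R@E).round(2),w['fx'])
print(cv2.Rodrigues(np.array(w['rvec']))[0].shape)
E
```

```text
[ 0.48797438 -0.22908766  0.03      ] [ 0.50376645 -0.26243381  0.03      ] [ 0.47190208 -0.19512449  0.013     ] 0.03689655054573733
115.34131264100994
115.3329681654703
[ 0.52023386 -0.29888465  0.08      ]
cam in tool [-1.43222002e-01  7.58130777e-05 -6.56955199e-02] axes in tool(rows x,y,z) [[-0.    1.   -0.  ]
 [-0.26 -0.    0.97]
 [ 0.97  0.    0.26]] 351.70678206246345
(3, 3)
```

>>> drive_tool([
  [[-0.02,-0.547,-0.541],-1.014],
  [[-0.02,-0.547,-0.541],-1.014],
  [[-0.02,-0.547,-0.541],-1.014],
  [[-0.02,-0.547,-0.541],-1.014],
  [[-0.02,-0.547,-0.541],-1.014],
  [[-0.02,-0.547,-0.541],-1.014],
  [[-0.02,-0.547,-0.541],-1.014],
  [[-0.02,-0.547,-0.541],-1.014],
  [[-0.02,-0.547,-0.541],-1.014],
  [[-0.02,-0.547,-0.541],-1.014],
  [[-0.02,-0.547,-0.541],-1.014],
  [[-0.02,-0.547,-0.541],-1.014],
  [[-0.02,-0.547,-0.541],-1.014],
  [[-0.02,-0.547,-0.541],-1.014],
  [[-0.02,-0.547,-0.541],-1.014],
  [[-0.02,-0.547,-0.541],-1.014],
  [[-0.02,-0.547,-0.541],-1.014],
  [[-0.02,-0.547,-0.541],-1.014],
  [[-0.02,-0.547,-0.541],-1.014],
  [[-0.02,-0.547,-0.541],-1.014],
], jaw=1)

```text
t: 2.1
tcp_pos: [0.5448, 0.0766, 0.2513]
ee_rot: [[-0.0, 0.974, -0.227], [-0.0, -0.227, -0.974], [-1.0, -0.0, 0.0]]
ft_force: [0.7, 0.2, -0.7]
finger_gap: 0.0001
```

```bash
python3 - <<'E'
from h import *
s=readout.read_state(); print(s['t'],np.round(s['tcp_pos'],4),np.round(s['ee_rot'],3).tolist(),np.round(s['joints'],2),s['ft_force'],s['finger_gap'])
c,im,d=shot('wrist'); np.savez('w1.npz',im=im,d=d); cv2.imwrite('pics/w1.png',im)
P=cloud(c,d); H=P[...,2]
m=(d>0)&(H>0.07)&(np.hypot(P[...,0]-.545,P[...,1]-.079)<.05)
print(m.sum(),np.percentile(H[m],[5,50,95]))
t=(m&(abs(H-np.percentile(H[m],70))<.006)).astype(np.uint8)
cs=max(cv2.findContours(t,0,2)[0],key=cv2.contourArea); r=cv2.minAreaRect(cs); print(r)
h=np.median(H[t>0]); b=np.array([plane(c,*q,h) for q in cv2.boxPoints(r)]); print('top h',h,'ctr',b.mean(0)); e=b-np.roll(b,1,0); print(np.linalg.norm(e,axis=1),np.degrees(np.arctan2(e[:,1],e[:,0])))
E
```

```text
2.1 [0.5448 0.0766 0.2513] [[-0.0, 0.974, -0.227], [-0.0, -0.227, -0.974], [-1.0, -0.0, 0.0]] [ 0.04 -0.11  1.85 -0.    1.4   0.27] [ 0.69394339  0.23073123 -0.66673222] 7.049456986252607e-05
68892 [0.28910882 0.33160567 0.35155189]
((310.5, 433.0), (92.0, 543.0), 90.0)
top h 0.33946613732838876 ctr [0.54644088 0.08829251 0.33946614]
[0.02174444 0.09916084 0.02171619 0.10767544] [ 65.25048939 -13.12231988 -92.15317057 166.86640411]
```

View pics/w1.png

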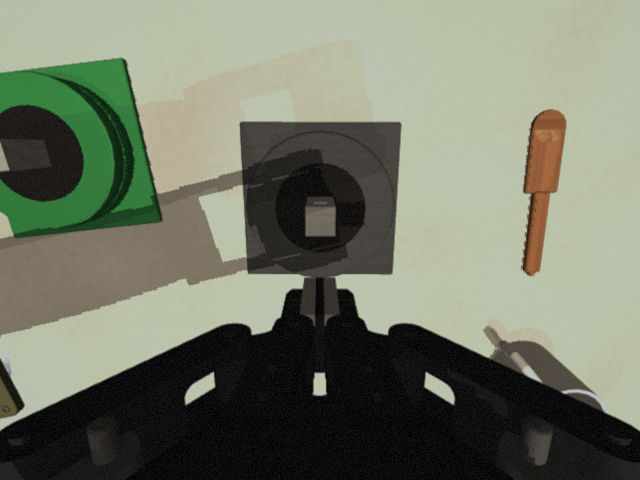

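The wrist view shows the post top at about (320,221), with its +x face and the hole's edge at (320,202). The foot is square to the picture.

```bash
python3 - <<'E'
from h import *
z=np.load('w1.npz'); im,d=z['im'],z['d']; c=cam('wrist'); P=cloud(c,d); H=P[...,2]
m=np.zeros((480,640),bool); m[195:245,295:345]=1
print('H col320',H[190:245:3,320].round(4))
h=np.median(H[215:230,310:330]); t=(m&(abs(H-h)<.004)).astype(np.uint8)
g=im.max(2); print(g[190:245:3,320])
r=cv2.minAreaRect(max(cv2.findContours(t,0,2)[0],key=cv2.contourArea)); print(t.sum(),r)
ys,xs=np.nonzero(m&(g>90)&(abs(H-h)<.006)); print(xs.min(),xs.max(),ys.min(),ys.max(),h)
Q=P[m&(abs(H-h)<.004)]; print('mean',Q.mean(0))
f=np.zeros_like(m,np.uint8); f[110:285,225:415]=(g[110:285,225:415]<125)
r=cv2.minAreaRect(max(cv2.findContours(f,0,2)[0],key=cv2.contourArea)); b=np.array([plane(c,*q,.008) for q in cv2.boxPoints(r)])
e=b-np.roll(b,1,0); print(r,b.mean(0),np.linalg.norm(e,axis=1),np.degrees(np.arctan2(e[:,1],e[:,0])))
# foot side edges by line fit
for side in (0,1):
    pts=[]
    for v in range(135,265):
        row=np.nonzero(f[v])[0]; pts.append((row.min()if side==0 else row.max(),v))
    vx,vy,x0,y0=cv2.fitLine(np.float32(pts),cv2.DIST_HUBER,0,.01,.01).ravel()
    A,B=[plane(c,x0+vx/vy*(v-y0),v,.008) for v in (265,135)]; dd=B-A; print('edge ang',np.degrees(np.arctan2(dd[1],dd[0])),A)
s=readout.read_state();E=np.array(s['ee_rot'])
print('gpx hole',g[196:212,310:331:4])
E
```

```text
H col320 [0.0502 0.0494 0.0508 0.0697 0.0795 0.1029 0.1062 0.1062 0.1063 0.1063
 0.1072 0.1082 0.1066 0.1075 0.1059 0.1076 0.05   0.0492 0.048 ]
[ 18  22  36  54  94  58  92 118 110 115 112 110 108 108 110  95  11  15
  23]
894 ((320.5, 220.0), (30.0, 29.0), 90.0)
306 334 207 235 0.10670600807321183
mean [0.54721032 0.07956978 0.10671449]
((312.5, 203.0), (162.0, 175.0), 90.0) [0.53749935 0.07459159 0.008     ] [0.18215036 0.18297763 0.18209975 0.20637342] [ 72.93462934 -13.09661417 -99.70007378 166.88497213]
edge ang 76.872612958885 [0.44805273 0.02644137 0.008     ]
edge ang 76.74714677647009 [ 0.61177338 -0.01169566  0.008     ]
gpx hole [[ 28  29  29  30  31  33]
 [ 51  52  47  49  55  55]
 [ 57  55  59  57  60  59]
 [ 52  58  58  56  57  55]
 [ 54  59  54  58  59  52]
 [ 59  73  71  70  67  58]
 [ 56  89  89  92  86  55]
 [ 57  90  86  95  86  55]
 [ 56  67  65  74  73  60]
 [ 59  56  56  54  57  60]
 [ 71  71  73  72  69  74]
 [ 92  87  95  93  96  92]
 [ 94  99  98  99  99 112]
 [ 99  94  96  96 108 112]
 [ 97 101  98 109 118 116]
 [ 96 102 110 116 114 115]]
```

>>> drive_tool([
  [[0.05,0,0],0],
  [[0.09,0,0],0],
  [[0.12,0,0],0],
  [[0.135,0,0],0],
  [[0.138,0,0],0],
  [[0.14,0,0],0],
  [[0.14,0,0],0],
])

```text
t: 2.85
tcp_pos: [0.5465, 0.0776, 0.1133]
ee_rot: [[0.003, 0.974, -0.225], [0.0, -0.225, -0.974], [-1.0, 0.003, -0.001]]
ft_force: [-0.7, -0.6, 0.2]
finger_gap: 0.0001
```

>>> drive_tool([
  [[0.001,0,0],0],
  [[0.002,0,0],0],
  [[0.003,0,0],0],
  [[0.003,0,0],0],
])

```text
t: 3.25
tcp_pos: [0.5452, 0.0778, 0.1084]
ee_rot: [[0.0, 0.974, -0.225], [0.0, -0.225, -0.974], [-1.0, 0.0, -0.0]]
ft_force: [-1.1, 0.1, 0.5]
finger_gap: 0.0001
```

>>> drive_tool([
  [[0.001,0,0],0],
  [[0.001,0,0],0],
])

```text
t: 3.45
tcp_pos: [0.5451, 0.0778, 0.1071]
ee_rot: [[-0.0, 0.974, -0.225], [-0.0, -0.225, -0.974], [-1.0, -0.0, 0.0]]
ft_force: [0.4, 0.0, 0.0]
finger_gap: -0.0002
```

>>> drive_tool([
  [[0.001,0,0],0],
  [[0.001,0,0],0],
])

```text
t: 3.65
tcp_pos: [0.5452, 0.0778, 0.1062]
ee_rot: [[-0.0, 0.974, -0.225], [-0.0, -0.225, -0.974], [-1.0, -0.0, 0.0]]
ft_force: [0.3, -0.6, 0.1]
finger_gap: 0.0
```

>>> drive_tool([
  [[0.001,0,0],0],
  [[0.001,0,0],0],
])

```text
t: 3.85
tcp_pos: [0.5453, 0.0778, 0.1061]
ee_rot: [[-0.0, 0.974, -0.225], [-0.0, -0.225, -0.974], [-1.0, -0.0, 0.0]]
ft_force: [-3.0, 0.5, 5.8]
finger_gap: 0.0002
```

>>> drive_tool([
  [[-0.02,0.001,0],0],
  [[-0.03,0.001,0],0],
  [[-0.03,0.001,0],0],
  [[-0.03,0.001,0],0],
  [[-0.03,0.001,0],0],
  [[-0.03,0.001,0],0],
  [[0.0,0.001,-0.002],0],
  [[0.018,0.001,-0.002],0],
  [[0.018,0.001,-0.002],0],
], jaw=0.2)

```text
t: 4.75
tcp_pos: [0.5438, 0.0794, 0.0835]
ee_rot: [[-0.007, 0.974, -0.225], [-0.0, -0.225, -0.974], [-1.0, -0.007, 0.002]]
ft_force: [-0.1, 0.4, 0.2]
finger_gap: 0.0686
```

>>> drive_tool([
  [[0,0,0],0],
  [[0,0,0],0],
  [[0,0,0],0],
  [[0,0,0],0],
  [[0,0,0],0],
  [[0,0,0],0],
  [[0,0,0],0],
  [[0,0,0],0],
], jaw=1, squeeze=20)

```text
t: 5.55
tcp_pos: [0.5461, 0.0798, 0.0889]
ee_rot: [[-0.001, 0.974, -0.225], [0.001, -0.225, -0.974], [-1.0, -0.002, -0.0]]
ft_force: [-6.5, 0.2, 6.1]
finger_gap: 0.0245
```

```bash
python3 - <<'E'
from h import *
s=readout.read_state(); E=np.array(s['ee_rot']); print(s['tcp_pos'],E.T@s['ft_force'],E.T@s['moment'],s['finger_gap'], 'lat',E[:,1]@s['tcp_pos'],np.degrees(np.arctan2(E[1,1],E[0,1])))
E
```

```text
[0.54613687 0.07983345 0.08886804] [-6.10758874 -6.41317566  1.27391405] [ 0.09889387 -0.02117325 -0.9967333 ] 0.02447205218322407 lat 0.5139456549368019 -13.027342617833405
```

>>> drive_tool([
  [[0,-0.0007,0],0],
  [[0,-0.0007,0],0],
  [[0,-0.0007,0],0],
])

```text
t: 5.85
tcp_pos: [0.5461, 0.0799, 0.0888]
ee_rot: [[0.0, 0.974, -0.225], [0.0, -0.225, -0.974], [-1.0, 0.0, -0.001]]
ft_force: [-4.6, 0.0, 6.7]
finger_gap: 0.0245
```

```bash
python3 - <<'E'
from h import *
s=readout.read_state(); E=np.array(s['ee_rot']); print(s['tcp_pos'],E.T@s['ft_force'],E.T@s['moment'],s['finger_gap'], 'lat',np.array([.974,-.225,0])@s['tcp_pos'],np.degrees(np.arctan2(E[1,1],E[0,1])))
E
```

```text
[0.54611811 0.07988014 0.08885   ] [-6.69444571 -4.49386495  1.02785215] [ 0.05762641 -0.07103841 -0.90331066] 0.024511748745222994 lat 0.513946009110309 -13.017810927629213
```

>>> drive_tool([
  [[0,0,0],0],
  [[0,0,0],0],
  [[0,0,0],0],
  [[0,0,0],0],
  [[-0.04,0,0],0],
  [[-0.09,0,0],0],
  [[-0.11,0.0,0.03],0],
  [[-0.11,0.023,0.08],-0.1],
  [[-0.11,0.023,0.13],-0.25],
  [[-0.11,0.023,0.18],-0.4],
  [[-0.11,0.023,0.23],-0.55],
  [[-0.11,0.023,0.28],-0.668],
  [[-0.11,0.023,0.32],-0.668],
  [[-0.11,0.023,0.327],-0.668],
  [[-0.11,0.023,0.327],-0.668],
  [[-0.11,0.023,0.327],-0.668],
  [[-0.11,0.023,0.327],-0.668],
], jaw=0.2)

```text
t: 7.55
tcp_pos: [0.495, -0.2431, 0.1972]
ee_rot: [[-0.0, 0.904, 0.428], [0.0, 0.428, -0.904], [-1.0, 0.0, -0.0]]
ft_force: [0.7, -0.4, 0.6]
finger_gap: 0.0684
```

```bash
python3 - <<'E'
from h import *
s=readout.read_state(); print(s['t'],np.round(s['tcp_pos'],4),np.round(s['ee_rot'],3).tolist(),np.round(s['joints'],2),s['ft_force'],s['finger_gap'])
c,im,d=shot('wrist'); np.savez('w2.npz',im=im,d=d); cv2.imwrite('pics/w2.png',im); 
i,R,t=c; np.savez('w2c.npz',R=R,t=t)
print('proj grip est',proj(c,[.495,-.243,.03]))
E
```

```text
7.55 [ 0.495  -0.2431  0.1972] [[-0.0, 0.904, 0.428], [0.0, 0.428, -0.904], [-1.0, 0.0, -0.0]] [-0.55 -0.07  1.91  0.    1.31 -1.  ] [ 0.72404472 -0.39219748  0.64838151] 0.06844356327967971
proj grip est (np.float64(318.69662094851776), np.float64(218.29421474383935))
```

View pics/w2.png

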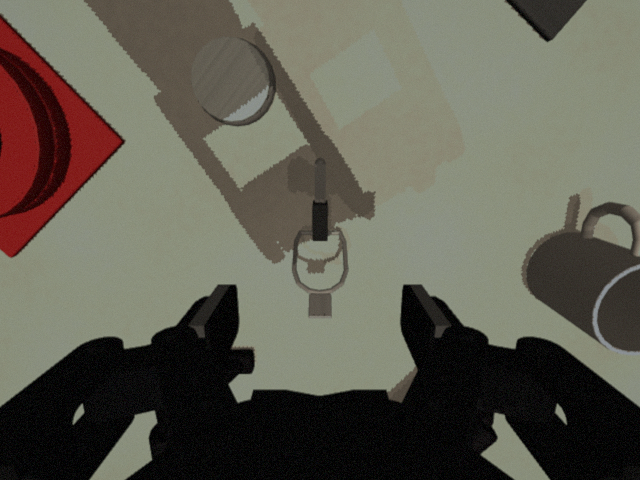

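The pin is upright in the wrist picture. The nose is at (320,158), the black head runs from (320,201) to (320,241), and the tab is at (320,305). Its direction already matches the tool's.

```bash
python3 - <<'E'
from h import *
z=np.load('w2.npz'); im,d=z['im'],z['d']; c=cam('wrist'); s=readout.read_state(); E=np.array(s['ee_rot']); T=np.array(s['tcp_pos'])
m=np.zeros((480,640),np.uint8); m[185:255,300:340]=(im.max(2)[185:255,300:340]<45)
k=max(cv2.findContours(m,0,2)[0],key=cv2.contourArea); x,y,w,h=cv2.boundingRect(k); print(x,y,w,h,cv2.minAreaRect(k))
for q in [(x+w/2-.5,y-.5),(x+w/2-.5,y+h-.5)]:
    p=plane(c,*q,.03); print('head edge',p,E.T@(p-T))
g=np.zeros_like(m); g[150:205,305:335]=1
row=im[150:250,320].max(1); print(row.tolist())
p=plane(c,320,158,.013);print('nose',p,E.T@(p-T))
p=[plane(c,320,v,.013) for v in (200,201)];print(E.T@(p[0]-T))
print('cxs', [np.nonzero(m[v])[0].mean() for v in range(y+2,y+h-2,5)])
P=cloud(c,d); print('tab',E.T@(P[305,320]-T),P[305,320],'head top H',P[205:238:6,320,2])
E
```

```text
312 201 16 40 ((319.5, 220.5), (39.0, 15.0), 90.0)
head edge [ 0.4888391  -0.22799249  0.03      ] [ 0.16719898  0.00077566 -0.01610359]
head edge [ 0.50463904 -0.26129842  0.03      ] [0.16718533 0.00078654 0.02075998]
[83, 79, 79, 82, 83, 83, 79, 69, 64, 60, 60, 69, 75, 68, 69, 66, 71, 70, 70, 69, 73, 72, 75, 73, 73, 68, 71, 72, 63, 67, 67, 73, 71, 69, 67, 67, 69, 71, 69, 67, 67, 69, 71, 67, 68, 71, 76, 66, 72, 80, 81, 75, 44, 26, 19, 25, 28, 25, 30, 28, 25, 24, 28, 32, 28, 31, 23, 30, 29, 33, 29, 20, 30, 30, 34, 22, 30, 30, 32, 30, 32, 31, 26, 32, 35, 20, 28, 29, 26, 27, 46, 123, 147, 144, 143, 143, 145, 143, 145, 144]
nose [ 0.47374495 -0.19508735  0.013     ] [ 0.18421241  0.00122947 -0.05229639]
[ 0.1841982   0.00125492 -0.01390012]
cxs [np.float64(319.5), np.float64(320.0), np.float64(320.0), np.float64(319.5), np.float64(319.5), np.float64(320.0), np.float64(320.0), np.float64(319.5)]
tab [0.1117608  0.00115982 0.05838502] [ 0.52109734 -0.29515765  0.08541064] head top H [0.02907878 0.02966845 0.03087141 0.03216076 0.02974027 0.03163355]
```

>>> drive_tool([
  [[0.05,0.001,0.001],0],
  [[0.1,0.001,0.001],0],
  [[0.14,0.001,0.001],0],
  [[0.17,0.001,0.001],0],
  [[0.185,0.001,0.001],0],
  [[0.19,0.001,0.001],0],
  [[0.193,0.001,0.001],0],
  [[0.193,0.001,0.001],0],
  [[0.193,0.001,0.001],0],
])

```text
t: 8.5
tcp_pos: [0.4973, -0.2453, 0.0062]
ee_rot: [[0.003, 0.904, 0.427], [-0.002, 0.427, -0.904], [-1.0, 0.002, 0.003]]
ft_force: [0.0, -0.6, -0.2]
finger_gap: 0.0685
```

>>> drive_tool([
  [[0,0,0],0],
  [[0,0,0],0],
  [[0,0,0],0],
  [[0,0,0],0],
  [[0,0,0],0],
  [[0,0,0],0],
  [[0,0,0],0],
  [[0,0,0],0],
], jaw=1, squeeze=40)

```text
t: 9.3
tcp_pos: [0.4963, -0.2448, 0.0047]
ee_rot: [[0.0, 0.904, 0.427], [-0.0, 0.427, -0.904], [-1.0, 0.0, 0.001]]
ft_force: [-0.4, -0.7, 3.9]
finger_gap: 0.0129
```

>>> drive_tool([
  [[-0.01,0,0],0],
  [[-0.04,0,0],0],
  [[-0.08,0,0],0],
  [[-0.11,0.0,0.0],0],
  [[-0.125,0.02,-0.035],0.1],
  [[-0.125,0.045,-0.07],0.22],
  [[-0.125,0.07,-0.11],0.35],
  [[-0.125,0.09,-0.145],0.48],
  [[-0.12,0.11,-0.175],0.6],
  [[-0.1,0.122,-0.195],0.668],
  [[-0.085,0.129,-0.203],0.668],
  [[-0.075,0.129,-0.2034],0.668],
  [[-0.073,0.129,-0.2034],0.668],
  [[-0.073,0.129,-0.2034],0.668],
  [[-0.073,0.129,-0.2034],0.668],
])

```text
t: 10.8
tcp_pos: [0.5264, -0.0067, 0.078]
ee_rot: [[0.001, 0.974, -0.226], [-0.0, -0.226, -0.974], [-1.0, 0.001, 0.0]]
ft_force: [0.5, 0.2, -1.6]
finger_gap: 0.0131
```

```bash
cat >> h.py <<'E'
n_=np.array([.9743,-.2253,0]);u_=np.array([.2253,.9743,0])
def st():
    s=readout.read_state(); E=np.array(s['ee_rot']);T=np.array(s['tcp_pos']); print('t',round(s['t'],2),'lat',(n_@T).round(4),'u',(u_@T).round(4),'z',T[2].round(4),'F',(E.T@s['ft_force']).round(1),'M',(E.T@s['moment']).round(2),'yaw',np.degrees(np.arctan2(E[1,1],E[0,1])).round(2),'gap',round(s['finger_gap'],4)); return s,E,T
E
python3 - <<'E'
from h import *
s,E,T=st(); st()
c,im,d=shot('wrist'); cv2.imwrite('pics/w3.png',cv2.resize(im[130:370,200:440],None,fx=2.5,fy=2.5)); P=cloud(c,d)
np.savez('w3.npz',im=im,d=d,R=c[1],t=c[2])
print('post centre expected px',proj(c,.5139*n_+.2003*u_+[0,0,.106]),'nose exp',proj(c,T+E@[-.0083,0,-.055]))
E
```

```text
t 10.8 lat 0.5144 u 0.112 z 0.078 F [ 1.6  0.4 -0.3] M [-0.01  0.01  0.  ] yaw -13.08 gap 0.0131
t 10.8 lat 0.5144 u 0.112 z 0.078 F [ 1.6  0.4 -0.3] M [-0.01  0.01  0.  ] yaw -13.08 gap 0.0131
post centre expected px (np.float64(315.39336313320393), np.float64(64.44257004395331)) nose exp (np.float64(317.5650286037896), np.float64(172.02708298444105))
```

View pics/w3.png

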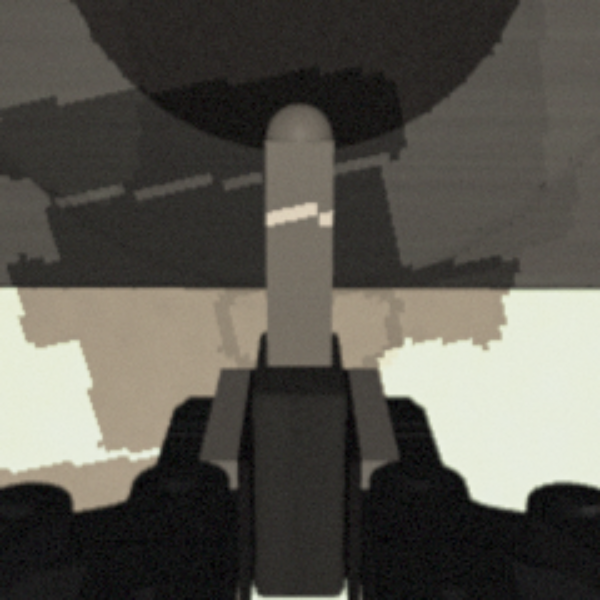

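The pin is held straight in the jaws: the shank is centred at column 320 and the nose is at (320,171), within 1 mm of where I expected it.

```bash
python3 - <<'E'
from h import *
z=np.load('w3.npz'); im,d=z['im'],z['d']; c=cam('wrist'); s,E,T=st(); P=cloud(c,d)
for v in range(190,275,10): print(v,(E.T@(np.median(P[v-2:v+3,316:325].reshape(-1,3),0)-T)).round(4),np.median(P[v-2:v+3,316:325,2]).round(4))
g=im.max(2); h=P[...,2]; t=(abs(h-.106)<.005); t[150:]=0; v,u=np.nonzero(t); print('post top px',u.min(),u.max(),v.min(),v.max()); print((P[t]@n_).mean(),(P[t]@u_).mean(),np.median(h[t]))
E
```

```text
t 10.85 lat 0.5145 u 0.1122 z 0.0782 F [ 1.6 -0.5 -1. ] M [0.06 0.04 0.02] yaw -13.08 gap 0.013
190 [-0.0139  0.0009 -0.0489] 0.092
200 [-0.0139  0.0009 -0.0453] 0.0921
210 [-0.0137  0.0009 -0.0414] 0.0918
220 [-0.0139  0.0011 -0.0376] 0.0921
230 [-0.0141  0.001  -0.0338] 0.0923
240 [-0.014   0.001  -0.0301] 0.0922
250 [-0.014   0.0008 -0.0259] 0.0922
260 [-0.0138  0.0009 -0.0218] 0.092
270 [-0.014   0.0009 -0.0177] 0.0922
post top px 275 361 17 110
0.5148404493424623 0.20062460379380265 0.10683950404955436
```

>>> drive_tool([
  [[0.0004,-0.0006,-0.005],0],
  [[0.0004,-0.0006,-0.012],0],
  [[0.0004,-0.0006,-0.016],0],
  [[0.0004,-0.0006,-0.018],0],
  [[0.0004,-0.0006,-0.02],0],
  [[0.0004,-0.0006,-0.021],0],
  [[0.0004,-0.0006,-0.022],0],
  [[0.0004,-0.0006,-0.022],0],
])

```text
t: 11.65
tcp_pos: [0.5303, 0.016, 0.0769]
ee_rot: [[-0.0, 0.974, -0.225], [-0.0, -0.225, -0.974], [-1.0, -0.0, 0.0]]
ft_force: [-0.6, 0.6, -1.4]
finger_gap: 0.0131
```

```bash
python3 -c "
from h import *
st()"
```

```text
t 11.65 lat 0.513 u 0.1351 z 0.0769 F [ 1.4 -0.8 -0.5] M [-0.03 -0.01  0.03] yaw -13.0 gap 0.0131
```

>>> drive_tool([
  [[0,0,-0.001],0],
  [[0,0,-0.002],0],
  [[0,0,-0.003],0],
  [[0,0,-0.003],0],
])

```text
t: 12.05
tcp_pos: [0.531, 0.019, 0.0769]
ee_rot: [[-0.0, 0.974, -0.225], [0.0, -0.225, -0.974], [-1.0, -0.0, -0.0]]
ft_force: [0.0, -0.4, -1.0]
finger_gap: 0.0133
```

```bash
python3 -c "
from h import *
st()"
```

```text
t 12.05 lat 0.513 u 0.1381 z 0.0769 F [1.  0.1 0.4] M [-0.01 -0.06  0.03] yaw -13.0 gap 0.0133
```

>>> drive_tool([
  [[-0.0004,0.0005,0],0],
  [[-0.0008,0.0009,0],0],
  [[-0.0008,0.0009,0],0],
  [[-0.0008,0.0009,-0.001],0],
  [[-0.0008,0.0009,-0.002],0],
  [[-0.0008,0.0009,-0.003],0],
  [[-0.0008,0.0009,-0.003],0],
])

```text
t: 12.75
tcp_pos: [0.5325, 0.0217, 0.0777]
ee_rot: [[-0.0, 0.974, -0.225], [0.0, -0.225, -0.974], [-1.0, -0.0, -0.0]]
ft_force: [0.1, -1.3, -2.3]
finger_gap: 0.0135
```

```bash
python3 -c "
from h import *
st()"
```

```text
t 12.75 lat 0.5139 u 0.1412 z 0.0777 F [2.3 0.4 1.2] M [ 0.03  0.01 -0.01] yaw -12.99 gap 0.0135
```

>>> drive_tool([
  [[0,0,-0.001],0],
  [[0,0,-0.002],0],
  [[0,0,-0.003],0],
  [[0,0,-0.004],0],
  [[0,0,-0.004],0],
])

```text
t: 13.25
tcp_pos: [0.5334, 0.0256, 0.0777]
ee_rot: [[0.0, 0.974, -0.225], [-0.0, -0.225, -0.974], [-1.0, 0.0, -0.0]]
ft_force: [0.4, 0.1, -1.3]
finger_gap: 0.0131
```

```bash
python3 -c "
from h import *
st()"
```

```text
t 13.25 lat 0.514 u 0.1451 z 0.0777 F [ 1.3  0.4 -0.1] M [-0.05  0.02  0.  ] yaw -13.0 gap 0.0131
```

>>> drive_tool([
  [[0,0,-0.002],0],
  [[0,0,-0.004],0],
  [[0,0,-0.006],0],
  [[0,0,-0.008],0],
  [[0,0,-0.01],0],
  [[0,0,-0.01],0],
])

```text
t: 13.85
tcp_pos: [0.5357, 0.0355, 0.0777]
ee_rot: [[0.0, 0.974, -0.225], [0.0, -0.225, -0.974], [-1.0, 0.0, -0.0]]
ft_force: [0.1, -0.8, -2.2]
finger_gap: 0.0134
```

>>> drive_tool([
  [[0,0,-0.002],0],
  [[0,0,-0.004],0],
  [[0,0,-0.006],0],
  [[0,0,-0.008],0],
  [[0,0,-0.01],0],
  [[0,0,-0.012],0],
  [[0,0,-0.012],0],
])

```text
t: 14.55
tcp_pos: [0.5384, 0.0472, 0.0777]
ee_rot: [[0.0, 0.974, -0.225], [0.0, -0.225, -0.974], [-1.0, -0.0, -0.0]]
ft_force: [0.5, 0.4, -1.4]
finger_gap: 0.0131
```

```bash
python3 -c "
from h import *
st()"
```

```text
t 14.55 lat 0.5139 u 0.1673 z 0.0777 F [ 1.4  0.4 -0.5] M [ 0.02 -0.03  0.  ] yaw -12.99 gap 0.0131
```

>>> drive_tool([
  [[0,0,-0.001],0],
  [[0,0,-0.002],0],
  [[0,0,-0.003],0],
  [[0,0,-0.004],0],
  [[0,0,-0.004],0],
])

```text
t: 15.05
tcp_pos: [0.5393, 0.0509, 0.0777]
ee_rot: [[0.0, 0.974, -0.225], [-0.0, -0.225, -0.974], [-1.0, 0.0, -0.0]]
ft_force: [0.1, 0.1, -1.5]
finger_gap: 0.0133
```

>>> drive_tool([
  [[0,0,-0.001],0],
  [[0,0,-0.001],0],
])

```text
t: 15.25
tcp_pos: [0.5395, 0.0519, 0.0777]
ee_rot: [[-0.0, 0.974, -0.225], [0.0, -0.225, -0.974], [-1.0, -0.0, -0.0]]
ft_force: [-0.4, 0.0, -0.8]
finger_gap: 0.0132
```

>>> drive_tool([
  [[0,0,-0.001],0],
  [[0,0,-0.001],0],
])

```text
t: 15.45
tcp_pos: [0.5395, 0.0522, 0.0777]
ee_rot: [[-0.001, 0.974, -0.225], [-0.001, -0.225, -0.974], [-1.0, -0.0, 0.001]]
ft_force: [-0.7, -4.2, -0.4]
finger_gap: 0.013
```

```bash
python3 -c "
from h import *
st()"
```

```text
t 15.45 lat 0.5139 u 0.1724 z 0.0777 F [0.5 0.3 4.2] M [ 0.02 -0.6   0.  ] yaw -12.99 gap 0.013
```

The head met the post at u = 0.1724, where I expected 0.1728, with 4 N. Next I hold briefly, release and rise.

>>> drive_tool([
  [[0,0,0],0],
  [[0,0,0],0],
  [[0,0,0],0],
])

```text
t: 15.75
tcp_pos: [0.5396, 0.0522, 0.0777]
ee_rot: [[-0.0, 0.974, -0.225], [-0.001, -0.225, -0.974], [-1.0, -0.0, 0.001]]
ft_force: [-0.6, -4.6, -0.9]
finger_gap: 0.0135
```

>>> drive_tool([
  [[0,0,0],0],
  [[0,0,0],0],
  [[0,0,0],0],
  [[0,0,0],0],
  [[0,0,0],0],
  [[-0.03,0,0],0],
  [[-0.07,0,0],0],
  [[-0.11,0,0],0],
  [[-0.14,0,0],0],
  [[-0.145,0,0],0],
  [[-0.145,0,0],0],
], jaw=0.5)

```text
t: 16.85
tcp_pos: [0.5403, 0.0529, 0.2239]
ee_rot: [[0.003, 0.974, -0.225], [0.0, -0.225, -0.974], [-1.0, 0.002, -0.001]]
ft_force: [0.8, -0.1, -0.5]
finger_gap: 0.0428
```

```bash
python3 - <<'E'
from h import *
s,E,T=st()
c,im,d=shot('wrist'); P=cloud(c,d); np.savez('w4.npz',im=im,d=d)
b=cv2.resize(im,(640,480)); 
c2,im2,d2=shot('side'); np.savez('s4.npz',im=im2,d=d2)
b2=cv2.resize(im2[200:330,180:350],(627,480),interpolation=cv2.INTER_CUBIC)
cv2.imwrite('pics/w4.png',cv2.resize(np.hstack([b[:,120:520],b2]),(800,374)))
E
```

```text
t 16.85 lat 0.5145 u 0.1732 z 0.2239 F [ 0.5  0.8 -0.1] M [ 0.   -0.03 -0.04] yaw -13.0 gap 0.0428
```

View pics/w4.png

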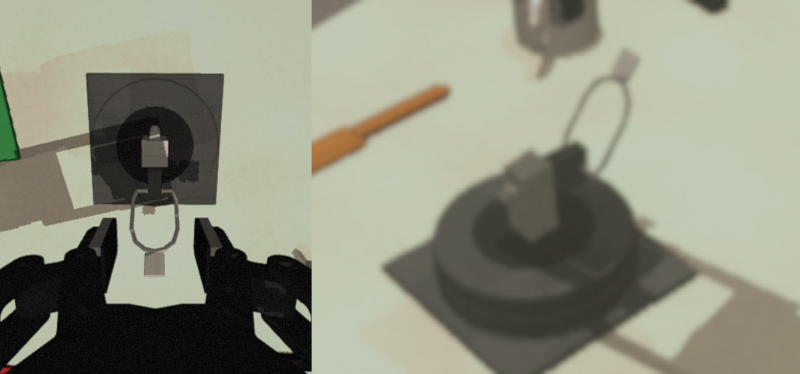

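The pin is through the post. The nose shows beyond the post, the head is against it, and the ring stands folded back with its tab at about wrist pixel (318,336).

```bash
python3 - <<'E'
from h import *
z=np.load('w4.npz'); im,d=z['im'],z['d']; c=cam('wrist'); P=cloud(c,d)
def q(v,u,r=2):
    p=np.median(P[v-r:v+r+1,u-r:u+r+1].reshape(-1,3),0); return [(n_@p).round(4),(u_@p).round(4),p[2].round(4)]
for v in range(150,360,6): print(v,q(v,318,1),im[v,318].max())
E
```

```text
150 [np.float64(0.5121), np.float64(0.2327), np.float64(0.0457)] 33
156 [np.float64(0.5121), np.float64(0.2276), np.float64(0.0461)] 17
162 [np.float64(0.5123), np.float64(0.2246), np.float64(0.0894)] 81
168 [np.float64(0.5123), np.float64(0.2201), np.float64(0.0903)] 90
174 [np.float64(0.5123), np.float64(0.2155), np.float64(0.0895)] 168
180 [np.float64(0.5124), np.float64(0.2122), np.float64(0.1031)] 72
186 [np.float64(0.5124), np.float64(0.208), np.float64(0.1034)] 100
192 [np.float64(0.5124), np.float64(0.2036), np.float64(0.1038)] 99
198 [np.float64(0.5124), np.float64(0.1991), np.float64(0.1041)] 96
204 [np.float64(0.5124), np.float64(0.1945), np.float64(0.1037)] 94
210 [np.float64(0.5124), np.float64(0.19), np.float64(0.1034)] 93
216 [np.float64(0.5124), np.float64(0.1845), np.float64(0.0983)] 27
222 [np.float64(0.5124), np.float64(0.1796), np.float64(0.0987)] 41
228 [np.float64(0.5124), np.float64(0.1749), np.float64(0.0982)] 39
234 [np.float64(0.5124), np.float64(0.17), np.float64(0.0978)] 38
240 [np.float64(0.5123), np.float64(0.165), np.float64(0.0977)] 42
246 [np.float64(
[... 595 characters left out ...]
6)] 192
300 [np.float64(0.5118), np.float64(0.0672), np.float64(-0.0023)] 194
306 [np.float64(0.5117), np.float64(0.0593), np.float64(-0.0026)] 195
312 [np.float64(0.5118), np.float64(0.0525), np.float64(-0.0029)] 196
318 [np.float64(0.5126), np.float64(0.0463), np.float64(-0.0019)] 190
324 [np.float64(0.5126), np.float64(0.1141), np.float64(0.1382)] 98
330 [np.float64(0.5126), np.float64(0.1114), np.float64(0.1417)] 127
336 [np.float64(0.5127), np.float64(0.1088), np.float64(0.1451)] 130
342 [np.float64(0.5126), np.float64(0.1064), np.float64(0.1488)] 132
348 [np.float64(0.5127), np.float64(0.1039), np.float64(0.1519)] 132
354 [np.float64(0.5122), np.float64(0.1002), np.float64(0.1535)] 165
```

>>> drive_tool([
  [[0,0,0.04],0],
  [[0,0,0.085],0],
  [[0,0,0.098],0],
  [[0,0,0.098],0],
  [[0,0,0.098],0],
  [[0.04,0,0.098],0],
  [[0.075,0,0.098],0],
  [[0.083,0,0.098],0],
  [[0.083,0,0.098],0],
  [[0.083,0,0.098],0],
], jaw=1)

```text
t: 17.95
tcp_pos: [0.5188, -0.0423, 0.1413]
ee_rot: [[0.002, 0.975, -0.224], [-0.0, -0.224, -0.975], [-1.0, 0.002, -0.0]]
ft_force: [0.1, -0.1, 0.3]
finger_gap: 0.0
```

>>> drive_tool([
  [[0,0,-0.01],0],
  [[0,0,-0.02],0],
  [[0,0,-0.026],0],
  [[0,0,-0.03],0],
  [[0,0,-0.034],0],
  [[0,0,-0.038],0],
  [[0,0,-0.042],0],
  [[0,0,-0.042],0],
])

```text
t: 18.75
tcp_pos: [0.5271, -0.0014, 0.1396]
ee_rot: [[-0.0, 0.974, -0.225], [0.0, -0.225, -0.974], [-1.0, -0.0, -0.0]]
ft_force: [-0.4, -0.5, 0.7]
finger_gap: -0.0001
```

```bash
cat > ring.py <<'E'
from h import *
import sys
st(); c,im,d=shot('wrist'); P=cloud(c,d)[::1]; L=P@n_-.5139; U=P@u_; H=P[...,2]
m=(d>0)&(abs(L)<.03)&(U>.09)&(U<.27)&(H>.112)&(H<.2); 
# exclude the gripper: above image rows of fingers
print('n',m.sum()); 
v,u=np.nonzero(m)
for v0 in range(0,480,12):
    k=m[v0:v0+12]
    if k.sum()>15: print(v0,k.sum(),np.median(U[v0:v0+12][k]).round(3),np.median(H[v0:v0+12][k]).round(3),np.ptp(L[v0:v0+12][k]).round(3))
cv2.imwrite(sys.argv[1],im)
E
python3 ring.py pics/w5.png
```

```text
t 18.75 lat 0.5138 u 0.1174 z 0.1396 F [-0.7 -0.3  0.6] M [-0.01 -0.08 -0.09] yaw -12.98 gap -0.0001
n 13225
204 41 0.149 0.114 0.048
216 205 0.147 0.12 0.049
228 223 0.144 0.131 0.049
240 297 0.141 0.141 0.044
252 673 0.138 0.149 0.038
264 556 0.136 0.156 0.019
276 584 0.134 0.163 0.018
288 774 0.132 0.169 0.027
300 875 0.129 0.171 0.027
312 1025 0.13 0.183 0.057
324 2047 0.13 0.19 0.06
336 2368 0.129 0.195 0.06
348 1016 0.126 0.196 0.06
360 882 0.122 0.196 0.059
372 774 0.118 0.197 0.06
384 554 0.114 0.197 0.06
396 280 0.111 0.197 0.06
408 51 0.11 0.199 0.06
```

>>> drive_tool([
  [[0,0,-0.006],0],
  [[-0.002,0,-0.012],0],
  [[-0.004,0,-0.018],0],
  [[-0.006,0,-0.024],0],
  [[-0.008,0,-0.03],0],
  [[-0.009,0,-0.036],0],
  [[-0.01,0,-0.042],0],
  [[-0.011,0,-0.048],0],
  [[-0.011,0,-0.053],0],
  [[-0.01,0,-0.058],0],
  [[-0.009,0,-0.063],0],
  [[-0.008,0,-0.068],0],
  [[-0.007,0,-0.073],0],
  [[-0.005,0,-0.078],0],
  [[-0.004,0,-0.08],0],
  [[-0.004,0,-0.08],0],
])

```text
t: 20.4
tcp_pos: [0.545, 0.0764, 0.1434]
ee_rot: [[-0.0, 0.974, -0.225], [0.0, -0.225, -0.974], [-1.0, -0.0, 0.0]]
ft_force: [-0.3, -0.6, -0.4]
finger_gap: -0.0005
```

```bash
python3 ring.py pics/w6.png
```

```text
t 20.4 lat 0.5137 u 0.1973 z 0.1434 F [ 0.4 -0.1  0.7] M [ 0.04 -0.04 -0.03] yaw -12.98 gap -0.0005
n 9823
252 224 0.218 0.156 0.018
264 520 0.214 0.153 0.018
276 761 0.208 0.147 0.041
288 1020 0.205 0.159 0.049
300 963 0.205 0.171 0.048
312 1026 0.209 0.186 0.057
324 2034 0.21 0.193 0.06
336 1748 0.209 0.197 0.06
348 526 0.204 0.196 0.047
360 413 0.196 0.192 0.059
372 306 0.193 0.193 0.06
384 236 0.19 0.195 0.06
396 46 0.19 0.2 0.06
```

View pics/w6.png

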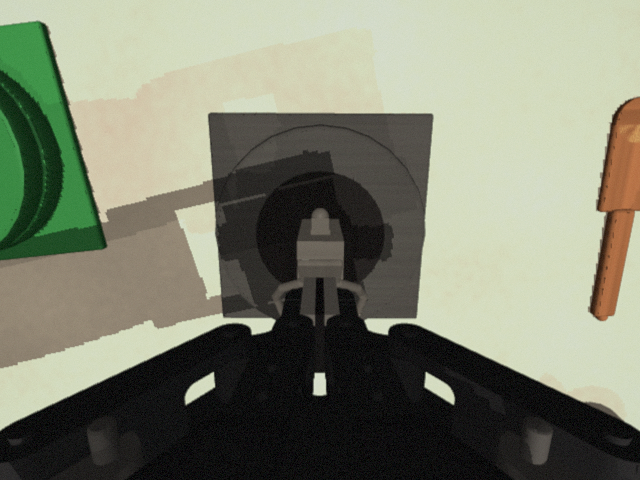

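The ring is now over the post, with the tab at about (322,262) just ahead of the fingertips. Next I follow its arc down.

>>> drive_tool([
  [[0.003,0,-0.006],0],
  [[0.007,0,-0.012],0],
  [[0.011,0,-0.017],0],
  [[0.015,0,-0.022],0],
  [[0.019,0,-0.027],0],
  [[0.024,0,-0.032],0],
  [[0.029,0,-0.036],0],
  [[0.034,0,-0.04],0],
  [[0.038,0,-0.044],0],
  [[0.041,0,-0.047],0],
  [[0.043,0,-0.047],0],
  [[0.043,0,-0.047],0],
])

```text
t: 21.65
tcp_pos: [0.5555, 0.122, 0.1004]
ee_rot: [[-0.001, 0.974, -0.225], [-0.0, -0.225, -0.974], [-1.0, -0.001, 0.0]]
ft_force: [0.2, -0.4, -0.1]
finger_gap: 0.0001
```

```bash
sed -i 's/H>.112/H>.075/' ring.py; python3 ring.py pics/w7.png
```

```text
t 21.65 lat 0.5137 u 0.244 z 0.1004 F [0.1 0.3 0.4] M [ 0.   -0.03  0.02] yaw -13.0 gap 0.0001
n 36695
276 366 0.255 0.111 0.017
288 764 0.255 0.118 0.027
300 875 0.255 0.128 0.027
312 1027 0.256 0.143 0.057
324 2042 0.256 0.15 0.06
336 2589 0.256 0.156 0.06
348 2734 0.257 0.164 0.06
360 2848 0.256 0.167 0.06
372 2566 0.261 0.177 0.06
384 2457 0.261 0.182 0.06
396 2468 0.261 0.185 0.06
408 2593 0.261 0.188 0.06
420 2914 0.263 0.193 0.052
432 3307 0.263 0.196 0.057
444 3055 0.256 0.193 0.059
456 2013 0.255 0.194 0.06
468 2077 0.255 0.196 0.06
```

View pics/w7.png

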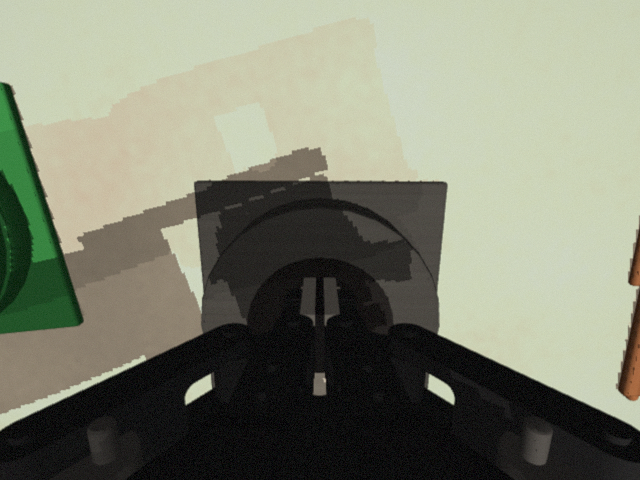

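The wrist view shows only the fingers. The tab is hidden under them, as it should be at this stage, so I press on slowly and watch the force.

>>> drive_tool([
  [[0.002,0,0],0],
  [[0.004,0,0],0],
  [[0.006,0,0],0],
  [[0.008,0,0],0],
  [[0.008,0,0],0],
])

```text
t: 22.2
tcp_pos: [0.5558, 0.1221, 0.0927]
ee_rot: [[0.0, 0.974, -0.225], [0.0, -0.225, -0.974], [-1.0, 0.0, -0.0]]
ft_force: [0.8, 1.2, 1.3]
finger_gap: -0.0002
```

>>> drive_tool([
  [[0.0015,0,0],0],
  [[0.003,0,0],0],
  [[0.003,0,0],0],
])

```text
t: 22.5
tcp_pos: [0.5564, 0.1224, 0.0905]
ee_rot: [[0.002, 0.974, -0.225], [0.001, -0.225, -0.974], [-1.0, 0.002, -0.001]]
ft_force: [1.7, 2.8, 3.0]
finger_gap: -0.0
```

>>> drive_tool([
  [[0.001,0,0],0],
  [[0.002,0,0],0],
  [[0.002,0,0],0],
])

```text
t: 22.8
tcp_pos: [0.5567, 0.1226, 0.089]
ee_rot: [[0.003, 0.974, -0.225], [0.001, -0.225, -0.974], [-1.0, 0.002, -0.002]]
ft_force: [0.8, 4.3, 5.6]
finger_gap: -0.0
```

>>> drive_tool([
  [[0.001,0,0],0],
  [[0.002,0,0],0],
  [[0.002,0,0],0],
])

```text
t: 23.1
tcp_pos: [0.5568, 0.1227, 0.087]
ee_rot: [[0.003, 0.974, -0.225], [0.002, -0.225, -0.974], [-1.0, 0.002, -0.002]]
ft_force: [1.6, 3.2, 5.5]
finger_gap: 0.0003
```

>>> drive_tool([
  [[0.001,0,0],0],
  [[0.002,0,0],0],
  [[0.002,0,0],0],
])

```text
t: 23.4
tcp_pos: [0.5564, 0.1225, 0.0845]
ee_rot: [[0.002, 0.974, -0.225], [0.001, -0.225, -0.974], [-1.0, 0.002, -0.001]]
ft_force: [0.9, 2.8, 3.9]
finger_gap: -0.0003
```

>>> drive_tool([
  [[0.001,0,0],0],
  [[0.002,0,0],0],
  [[0.002,0,0],0],
])

```text
t: 23.7
tcp_pos: [0.5545, 0.1213, 0.0803]
ee_rot: [[-0.003, 0.974, -0.225], [-0.001, -0.225, -0.974], [-1.0, -0.003, 0.002]]
ft_force: [-0.4, 0.1, 0.2]
finger_gap: 0.0
```

>>> drive_tool([
  [[0.001,0,0],0],
  [[0.002,0,0],0],
  [[0.002,0,0],0],
])

```text
t: 24.0
tcp_pos: [0.5553, 0.1217, 0.0792]
ee_rot: [[-0.001, 0.974, -0.225], [-0.0, -0.225, -0.974], [-1.0, -0.001, 0.001]]
ft_force: [-0.1, -0.9, -0.0]
finger_gap: -0.0
```

>>> drive_tool([
  [[0.001,0,0],0],
  [[0.002,0,0],0],
  [[0.002,0,0],0],
])

```text
t: 24.3
tcp_pos: [0.5556, 0.1219, 0.0776]
ee_rot: [[-0.0, 0.974, -0.225], [-0.0, -0.225, -0.974], [-1.0, -0.0, 0.0]]
ft_force: [0.3, 0.0, 0.2]
finger_gap: -0.0004
```

>>> drive_tool([
  [[0.001,0,0],0],
  [[0.002,0,0],0],
  [[0.002,0,0],0],
])

```text
t: 24.6
tcp_pos: [0.5556, 0.1219, 0.0755]
ee_rot: [[-0.0, 0.974, -0.225], [-0.0, -0.225, -0.974], [-1.0, -0.0, 0.0]]
ft_force: [-0.4, -0.4, 0.9]
finger_gap: -0.0002
```

>>> drive_tool([
  [[0.001,0,0],0],
  [[0.002,0,0],0],
  [[0.002,0,0],0],
])

```text
t: 24.9
tcp_pos: [0.5559, 0.1219, 0.0739]
ee_rot: [[0.0, 0.974, -0.225], [-0.0, -0.225, -0.974], [-1.0, 0.0, -0.0]]
ft_force: [-0.8, -0.5, 1.8]
finger_gap: 0.0001
```

>>> drive_tool([
  [[0.001,0,0],0],
  [[0.002,0,0],0],
  [[0.002,0,0],0],
])

```text
t: 25.2
tcp_pos: [0.5559, 0.1219, 0.0719]
ee_rot: [[0.0, 0.974, -0.225], [-0.0, -0.225, -0.974], [-1.0, 0.0, -0.0]]
ft_force: [0.5, -0.7, 3.4]
finger_gap: -0.0001
```

>>> drive_tool([
  [[-0.03,0,0],0],
  [[-0.07,0,0],0],
  [[-0.11,0,0],0],
  [[-0.14,0,0.02],0],
  [[-0.14,0,0.045],0],
  [[-0.14,0,0.045],0],
  [[-0.14,0,0.045],0],
  [[-0.14,0,0.045],0],
])

```text
t: 26.0
tcp_pos: [0.545, 0.0786, 0.2104]
ee_rot: [[-0.002, 0.974, -0.225], [0.0, -0.225, -0.974], [-1.0, -0.002, 0.0]]
ft_force: [-0.2, 0.9, -0.4]
finger_gap: -0.0001
```

```bash
python3 - <<'E'
from h import *
st(); c,im,d=shot('wrist'); P=cloud(c,d); c2,im2,d2=shot('side')
a=cv2.resize(im[120:300,220:420],None,fx=2,fy=2,interpolation=cv2.INTER_CUBIC); b=cv2.resize(im2[215:305,205:305],(400,360),interpolation=cv2.INTER_CUBIC)
cv2.imwrite('pics/w8.png',np.hstack([a,b]))
for u in (318,320):
  for v in range(120,290,5):
    p=P[v,u]
    if p[2]>.055: print(u,v,(n_@p).round(4),(u_@p).round(4),p[2].round(4))
E
```

```text
t 26.0 lat 0.5133 u 0.1994 z 0.2104 F [ 0.4 -0.4 -0.8] M [-0.01  0.03  0.04] yaw -12.99 gap -0.0001
318 140 0.5141 0.2648 0.3536
318 170 0.5127 0.2453 0.0805
318 175 0.5127 0.2415 0.0808
318 180 0.5127 0.2377 0.0808
318 185 0.5127 0.2341 0.0822
318 190 0.5127 0.2302 0.0823
318 195 0.5127 0.2261 0.0802
318 200 0.5127 0.2239 0.091
318 205 0.5127 0.2204 0.0929
318 210 0.5127 0.2165 0.0923
318 215 0.5127 0.2129 0.0936
318 220 0.5128 0.2118 0.1063
318 225 0.5128 0.208 0.1061
318 230 0.5128 0.2048 0.1078
318 235 0.5128 0.2006 0.1061
318 240 0.5128 0.1968 0.1059
318 245 0.5128 0.1933 0.1072
318 250 0.5128 0.1895 0.1072
318 255 0.5128 0.1843 0.1029
318 260 0.5128 0.1802 0.1024
318 265 0.5128 0.1761 0.102
318 270 0.5128 0.1715 0.1004
318 275 0.5128 0.1676 0.101
318 280 0.5134 0.2107 0.2185
318 285 0.5134 0.2108 0.2241
320 170 0.5142 0.2454 0.082
320 175 0.5142 0.2417 0.0823
320 180 0.5142 0.2379 0.0822
320 185 0.5142 0.2339 0.0811
320 190 0.5142 0.2301 0.0812
320 195 0.5142 0.2265 0.083
320 200 0.5142 0.2241 0.0926
320 205 0.5142 0.2205 0.0936
320 210 0.5142 0.2165 0.0924
320 215 0.5143 0.2129 0.0935
320 220 0.5142 0.2118 0.1066
320 225 0.5143 0.2083 0.1074
320 230 0.5143 0.2045 0.1068
320 235 0.5143 0.201 0.1075
320 240 0.5143 0.1972 0.1074
320 245 0.5143 0.1933 0.1069
320 250 0.5143 0.1894 0.1068
320 255 0.5143 0.1836 0.1008
320 260 0.5143 0.1799 0.1016
320 265 0.5143 0.1762 0.1024
320 270 0.5143 0.1719 0.1015
320 275 0.5143 0.1674 0.1002
320 280 0.5141 0.2648 0.3536
320 285 0.5142 0.2105 0.2235
```

View pics/w8.png

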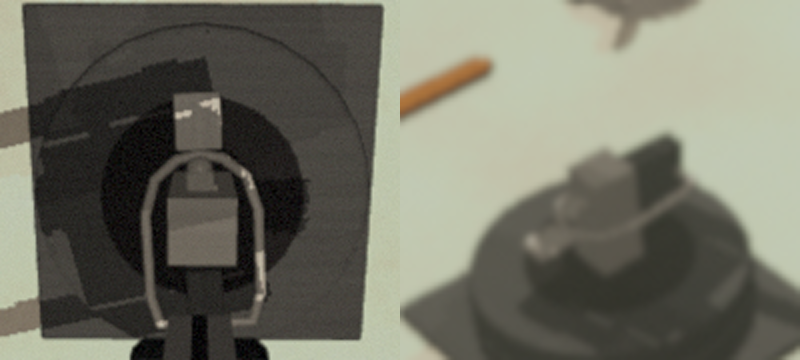

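The ring lies level round the post. Its far bar passes under the nose at crop pixel (203,155), and the tab is at about 79 mm height, well below the nose's axis (87 mm). That gives a ring angle of about -0.12 rad. Before handing in I check that the head is still seated.

>>> drive_tool([
  [[-0.02,0,0.03],0],
  [[-0.04,0,0.06],0],
  [[-0.05,0,0.08],0],
  [[-0.05,0,0.08],0],
  [[-0.05,0,0.08],0],
  [[-0.05,0,0.08],0],
  [[-0.05,0,0.08],0],
])

```text
t: 26.8
tcp_pos: [0.5272, 0.0011, 0.2605]
ee_rot: [[-0.002, 0.975, -0.224], [0.0, -0.224, -0.975], [-1.0, -0.002, 0.0]]
ft_force: [-0.8, 0.7, -0.7]
finger_gap: 0.0001
```

```bash
python3 - <<'E'
from h import *
st(); c,im,d=shot('wrist'); P=cloud(c,d); c2,im2,d2=shot('top')
cv2.imwrite('pics/w9.png',np.hstack([cv2.resize(im[100:300,230:410],(540,600),interpolation=cv2.INTER_CUBIC)]))
for v in range(100,300,2):
    p=P[v,319]
    if .07<p[2]<.12: print(v,(u_@p).round(4),p[2].round(4),im[v,319].max())
E
```

```text
t 26.8 lat 0.5134 u 0.1199 z 0.2605 F [ 0.7 -0.9 -0.5] M [-0.   -0.   -0.01] yaw -12.93 gap 0.0001
100 0.2199 0.0949 165
102 0.2184 0.0946 170
104 0.217 0.093 170
106 0.2155 0.0928 169
108 0.2127 0.1062 177
110 0.2112 0.1061 178
112 0.2097 0.1054 177
114 0.2082 0.1056 177
116 0.2066 0.107 176
118 0.205 0.1072 176
120 0.2036 0.106 178
122 0.2021 0.1059 179
124 0.2005 0.1065 177
126 0.1989 0.1072 174
128 0.1974 0.1064 177
130 0.1958 0.1081 177
132 0.1944 0.1061 174
134 0.1928 0.107 177
136 0.1912 0.107 178
138 0.1897 0.1066 177
140 0.1881 0.1063 152
142 0.1866 0.0896 162
144 0.1849 0.0908 112
146 0.1833 0.1013 46
148 0.1817 0.1009 64
150 0.1801 0.1025 69
152 0.1785 0.1019 50
154 0.1769 0.1016 37
156 0.1752 0.1009 27
158 0.1736 0.1018 38
160 0.1719 0.1002 31
162 0.1703 0.1 33
164 0.1687 0.1016 35
166 0.167 0.101 36
168 0.1653 0.1012 32
170 0.1636 0.1006 36
172 0.1619 0.0997 36
174 0.1603 0.1013 55
176 0.1586 0.1006 49
178 0.1568 0.0994 30
180 0.1552 0.1007 34
182 0.1534 0.0994 39
184 0.1517 0.0997 26
```

View pics/w9.png

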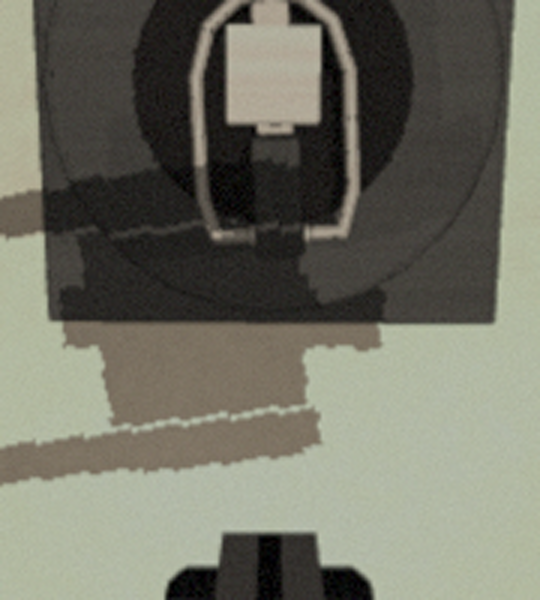

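The ring encircles the post and its bar is under the nose. A 2–3 mm gap has opened between the head and the post at crop (275,128), against a limit of 6 mm. Pin tilt is about 0.05–0.08 rad, and the gripper is clear of everything. I'm handing in.

```bash
python3 -c "
from h import *
st()
from cell import job_done
print(job_done())"
```

```text
t 26.9 lat 0.5136 u 0.1197 z 0.2608 F [ 0.1 -0.1  1.2] M [-0.02  0.01 -0.01] yaw -12.94 gap -0.0
the job is handed in; nothing more can be done
None
```

The plates are locked: the pin is through the post and its ring has snapped under the nose. I handed the job in at 26.9 s, and no verdict is reported.

**What I did:**
- **Finding the hole:** I touched the post's top at 0.106 m, which puts the hole at 0.086 m. I also closed the jaws lightly on the post to find its sideways position.
- **Inserting the pin:** I gripped it by its head and slid it in with no measurable resistance. I pushed until the head met the post with about 4 N, held it there, then let go.
- **Locking the ring:** With the shut fingertips I swung it over the post and pressed the tab down. The highest reading I saw was about 5.6 N downward; it then dropped to nothing as the ring snapped.

**Last checks:**
- **Ring:** the bar and tab are 8–10 mm below the pin's axis, which puts the ring angle at about -0.12 rad (needed: below -0.06).
- **Pin:** it is centred sideways within about 1 mm and tilted 0.05–0.08 rad (limit 0.18).
- **Gripper:** it is clear of everything, at 0.26 m height.

**One check was less good:** the head was against the post when I let go, but the pin has since backed out by an estimated 2–3 mm, most likely while I pressed the ring. That is within the 6 mm allowed, so I left it rather than nudge it back. I did not measure the bystanders again; the arm never went near them.

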